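# Jack up the edge of a bench photometer and hold it

### The arm

A 6-joint arm with a two-finger parallel gripper is mounted at the origin on the work surface. World frame = base frame: x ahead of the robot, y to its left, z up, the work surface at z = 0. Lengths are in m, angles in rad, forces in N, time in s.
With the tool pointing down it reaches from about 0.375 to 0.9 m from the base axis. Payload 3.1 kg.
Tool frame: the origin (TCP) lies between the finger pads; the fingertips stand 8 mm ahead of it and the grasp point (between the pads) lies 11 mm behind it; z points along the fingers, y is the line along which they close (so a half turn about z gives the same grasp; the last joint's range is limited). The gripper opens to 85 mm and grips with 20 to 120 N. Pads are 22 mm wide; open, the fingers measure 114 mm over their backs; the gripper's body (76 mm by 85 mm) begins 54 mm behind the grasp point. The pads swing forward as they close: fully open they stand 13 mm farther back than shut.
Start: joints at [-1.522, 0.527, 1.433, -0, 1.181, -0.178], TCP at [0.141, -0.609, 0.203] pointing down, gripper open.
Joint ranges: [-3.08, 3.08], [-0.75, 2.2], [0.22, 2.44], [-1.43, 4.57], [0, 2.65], [-2.85, 2.85]. Speed limits (rad/s): [2.79, 2.79, 3.14, 3.14, 3.14, 3.14].

### API

Orientations are given as a unit quaternion [x, y, z, w].
In Python, from station import readout, cams, sign_off gives the robot as it stands.
- The arm moves only by the tool send_rows, never from a script. Its argument "commands" is text: rows parted by semicolons, each of 5 numbers parted by spaces: the finger opening in mm, from 0 to 85.4, then the shift along the tool's x, y, z each as a share of 0.02 m, from -1 to 1, then the turn about the tool's z as a share of 4 degrees, from -1 to 1. In form: grip dx dy dz spin; .... A call has 1 to 20 rows; each row shifts and turns the commanded pose from where the row before left it, along the tool's axes as they then stand; what a row does not reach is not made up. A row lasts 1/12 s, in which the tool goes at most 41.7 mm and 7.16 degrees, less where a joint would pass 70% of its speed; a pose out of reach is approached as far as the arm can. A call with a number of a shift or a turn outside -1 to 1 is refused whole. A call with a gripper value outside its range is refused whole. The fingers move at their own pace and stop on an object; "grip_force" is the grip in N (left out, the last holds). Time passes only in rows, so rows that do not move let the fingers close. It gives the time, the measured TCP pose, the force, the opening and the grip force at its end, in the units of the state.
- readout.sense(): the state, without advancing time (a new reading comes with each control period).
- cams.snapshot(name): name is "scene" or "top" or "wrist"; returns a dict with "pixels" (420x560x3 uint8, red, green, blue), "intrinsics" (3x3 intrinsics, pixels), "eye" and "rotation" of the camera in the world. Camera axes: x right, y down, z forward; pixel columns grow to the right and rows downward; lengths in m; the calibration is good to about 2 mm. A picture is of the moment at which its call begins. There is no depth.
- sign_off(): hands the job in; it is judged then, once.
The state is a dict: "t": time; "q": joint angles; "qd": joint speeds; "tau": joint torques, N m; "tcp_pos": TCP position; "tool_rot": TCP orientation; "force": force on the tool from outside, world axes, zero at the start; "ft_torque": the same for the moment, N m; "finger_gap": opening from 0.0 (shut) to 1.0 (fully open); "gripper_force": force on a finger pad.
Only numpy, scipy, OpenCV 4.12 (cv2) and the standard library are available. Lean on these libraries where they do the work, as an engineer would, in place of code of your own. Each camera call takes 0.05 s, during which the arm holds its last target. There are 200 camera calls.

### The job

A foot of the white photometer has to be changed: move the small toe jack so that its saddle is centred under the photometer's lift point, marked by the raised arrow on its top edge, stand it there and let go of it. Then pump its handle twice: press it fully down and let it come back fully up once to bed the load in, then press it fully down again, and finish while holding the handle down so that the photometer's edge stays lifted on the jack alone. Be gentle: squeeze or push the jack with no more than about 20 N, do not push the photometer about or lean on it, and leave the flasks and the tip rack alone.

Things in the scene. Friction and masses are not known exactly. Their poses are not given: they have to be found in the camera images.
- photometer: White bench photometer, loose, about 3.5 kg; housing 340 (own x) x 260 (own y) mm, on four 38 mm feet (28 mm across, at own x +-135, y +-105 mm). Origin on the bench under its centre. Underside 38 mm, flat top 122 mm above the bench; a screen block (160 x 110 mm at x -70, y +60) rises to 154 mm. Its lift edge is the long side facing own -y, to the robot's right.
- lift_pad (a point): Lift point: centre of the lower face of a round pad, 24 mm across, under the housing, 32 mm above the bench while it stands on its feet; 25 mm in from the lift edge (photometer own x +40, y -105). Marked by a raised arrow on the top face whose tip touches the edge straight above the pad, and an upright rib on the side wall below it. Axes as the photometer's.
- jack: Small steel toe jack, loose, about 0.75 kg in all. Own x points to the toe, z up; origin on the bench. Base plate 8 mm thick, own x -120 to +115 mm, 80 mm wide (60 mm from x +5 on). An upright post stands on it; in front of the post a toe with the saddle slides up and down; behind it (-x) sticks out the pump handle.
- grip_post (a point): Centre of the top of the jack's upright grey post, 50 (x) x 32 (y) mm, top 112 mm above the bench, at jack own x -10, y 0: the place to grip the jack from above, across the 32 mm. It is 100 mm behind the saddle's axis. Axes as the jack's.
- saddle_top (a point): Centre of the top face of the jack's round steel saddle, 32 mm across, at jack own x +90, y 0; 24 mm above the bench with the handle up (8 mm below the lift pad); rises 35 mm per rad of handle travel, to 48 mm, lifting the pad up to 16 mm. Axes as the jack's.
- handle (a joint): Pump handle angle in rad: 0 = fully up (20 degrees above level), 0.7 = fully down (20 degrees below level, at its stop). A spring and the load push it back up when let go; pressing it at its end takes about 2.5 N empty and 6 to 9.5 N with the photometer on the saddle.
- handle_end (a point): Centre of the top face of the grey paddle (50 mm along the handle x 46 mm wide x 14 mm thick) at the handle's end, the place to press. It is about 165 mm from the pivot; at jack own x about -178, z about 153 mm above the bench when fully up, and x about -182, z about 40 mm when fully down. Axes as the jack's when the handle is fully up.
- handle_pivot (a point): The handle's hinge axis on the jack, at jack own x -25, y 0, 90 mm above the bench; the handle turns about the jack's y axis.
- flask_a: Stoppered glass conical flask, 76 mm across its foot, 122 mm high, to be left alone. Origin under its centre.
- flask_b: Stoppered glass conical flask, 76 mm across its foot, 122 mm high, to be left alone. Origin under its centre.
- flask_c: Stoppered glass conical flask, 76 mm across its foot, 122 mm high, to be left alone. Origin under its centre.
- tip_rack: Yellow pipette-tip rack, 125 x 85 x 60 mm high, to be left alone. Origin under its centre.

How it is judged:
By the outcome, as a careful person would: the job done as asked, in the order asked, and still so for the second after the job is handed in, while the arm keeps its last pose, push and grip.
It also fails if it takes over 64 s, if anything falls off the work surface, if the arm or the gripper's body presses on something with over 40 N, if the wrist force passes 120 N, or if a joint passes its speed limit or range.

## Working session

There is one attempt and no reset: what is moved stays moved. The work goes in short steps, Python scripts to look and compute and a tool call to move; the robot and the scene stay as the last step left them, time stands still between calls to the robot, and variables do not carry over. Pictures are saved under pics/ and viewed, at most 10 in all, crops included, and the job is handed in when it is done.

Besides the shell and the picture viewer there is one more tool, called after ">>>" by a JSON object that holds its "method" and its "body". send_rows: Moves the arm, as the interface text tells. Its arguments: {"type":"object","properties":{"commands":{"type":"string"},"grip_force":{"type":"number"}},"required":["commands"]}

```bash
mkdir -p pics; cat > h.py <<'E'
import numpy as np, cv2, json
from station import readout, cams
def snap(n,f):
    s=cams.snapshot(n); cv2.imwrite('pics/'+f+'.png',np.asarray(s['pixels'])[:,:,::-1])
    np.savez('pics/'+f+'.npz',**{k:np.asarray(v) for k,v in s.items()}); return s
def load(f): return np.load('pics/'+f+'.npz')
def ray(s,uv,z):
    d=np.asarray(s['rotation'])@np.linalg.inv(np.asarray(s['intrinsics']))@np.array([uv[0],uv[1],1.])
    e=np.asarray(s['eye']); return e+d*(z-e[2])/d[2]
def proj(s,p):
    c=np.asarray(s['rotation']).T@(np.asarray(p)-s['eye']); q=np.asarray(s['intrinsics'])@c; return q[:2]/q[2]
E
python3 - <<'E'
from h import *
a=snap('top','t0');b=snap('scene','s0')
for s in(a,b): print(s['eye'],s['rotation'],s['intrinsics'])
print(readout.sense())
E
```

```text
[ 0.38434152 -0.1143584   1.0318405 ] [ 0.70790587 -0.70112821  0.06250821 -0.05814847] [[418.66360244   0.         282.57663979]
 [  0.         418.66360244 216.92752609]
 [  0.           0.           1.        ]]
[0.94217747 0.13329731 0.80800986] [ 0.48105639  0.82577139 -0.25496591 -0.14723702] [[386.42484977   0.         280.20127209]
 [  0.         386.42484977 210.38084928]
 [  0.           0.           1.        ]]
{'t': 0.1, 'q': array([-1.52148323e+00,  5.28403553e-01,  1.43374916e+00, -4.91096437e-06,
        1.18141104e+00, -1.78478554e-01]), 'qd': array([ 0.00151726, -0.00267089, -0.00368587, -0.00022418,  0.00126248,
        0.00072168]), 'tau': array([-5.38512068e-04, -4.43306208e+01, -1.78586555e+01, -2.18144023e-04,
        3.81476479e-03, -7.70145419e-06]), 'tcp_pos': array([ 0.14114754, -0.60814633,  0.20212084]), 'tool_rot': array([ 9.93520290e-01,  1.13650611e-01,  6.13392282e-05, -9.83641545e-04]), 'force': array([-0.6177678 ,  0.09503437, -0.66875535]), 'ft_torque': array([0.02496594, 0.01420983, 0.00819585]), 'gripper_force': 0.0, 'finger_gap': 0.9962884377961536}
```

View pics/t0.png

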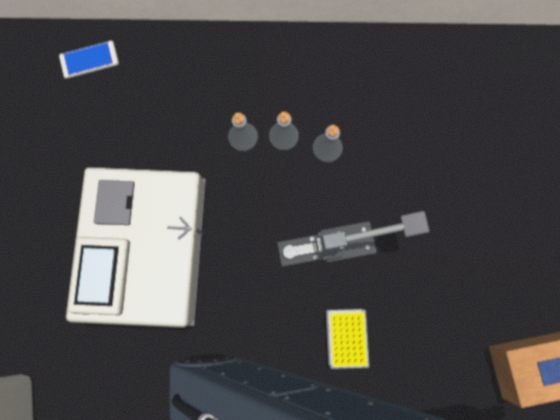

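View pics/s0.png

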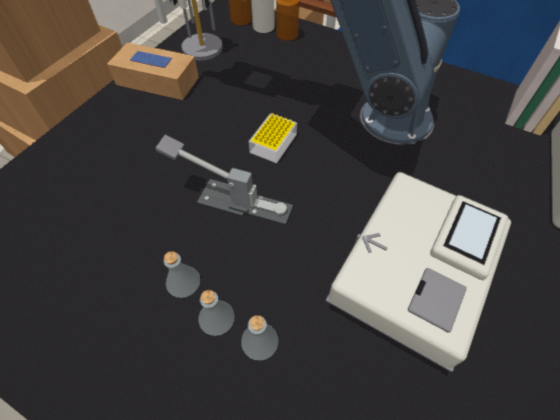

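The top view shows the photometer (white, arrow tip ≈(191,228), corners (86,168),(200,172),(190,325),(67,321)). The jack has its saddle at ≈(290,251), post top ≈(335,240) and paddle ≈(415,223). The flasks are at about (242,137), (284,135) and (328,148), and the rack at (348,338).

```bash
cat >> h.py <<'E'
from scipy.spatial.transform import Rotation as R
_s=snap; _l=load
def fix(s):
    s={k:np.asarray(s[k]) for k in ('pixels','intrinsics','eye','rotation')}
    if s['rotation'].shape==(4,): s['rotation']=R.from_quat(s['rotation']).as_matrix()
    return s
def snap(n,f): return fix(_s(n,f))
def load(f): return fix(_l(f))
E
python3 - <<'E'
from h import *
t=load('t0');s=load('s0')
np.set_printoptions(precision=4,suppress=True)
for n,uv,z in [('arrow',(191,228),.122),('saddle',(290,251),.024),('post',(335,240),.112),('paddle',(415,223),.153),('c1',(86,168),.122),('c2',(200,172),.122),('c3',(190,325),.122),('c4',(67,321),.122),('fa',(242,137),0),('fb',(284,135),0),('fc',(328,148),0),('rack',(348,338),.06)]:
    print(n,ray(t,uv,z)[:2])
print('scene')
for n,uv,z in [('arrow',(361,236),.122),('saddle',(281,209),.024),('post',(241,175),.112),('paddle',(170,147),.153),('c',(332,292),.122),('c',(399,179),.122)]:
    print(n,ray(s,uv,z)[:2])
im=t['pixels']; cv2.imwrite('pics/c0.png',cv2.resize(im[200:280,165:440,::-1],None,fx=2.9,fy=2.9,interpolation=cv2.INTER_CUBIC))
E
```

```text
arrow [0.5147 0.0812]
saddle [ 0.4751 -0.1384]
post [ 0.4925 -0.2357]
paddle [ 0.5258 -0.4012]
c1 [0.6482 0.3227]
c2 [0.6417 0.0669]
c3 [0.3082 0.0738]
c4 [0.3141 0.333 ]
fa [ 0.7709 -0.0132]
fb [ 0.7776 -0.1217]
fc [ 0.7438 -0.2353]
rack [ 0.2776 -0.269 ]
scene
arrow [0.5104 0.0773]
saddle [ 0.4743 -0.132 ]
post [ 0.4893 -0.2304]
paddle [ 0.5265 -0.3972]
c [0.6501 0.0775]
c [0.3289 0.0937]
```

View pics/c0.png

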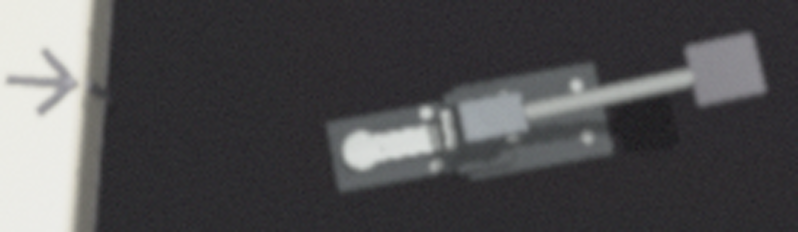

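The crop shows the arrow tip at crop (78,85), the saddle at (360,150), the post top at (492,115) and the paddle at (727,70). The post-to-saddle distance comes out at about 99 mm (given: 100), so the measurement holds. I'll go above the post.

>>> {"method": "send_rows", "body": {"commands": "85 0.97 -0.65 0 0;85 0.97 -0.65 0 0;85 0.97 -0.65 0 0;85 0.97 -0.65 0 0;85 0.97 -0.65 0 0;85 0.97 -0.65 0 0;85 0.97 -0.65 0 0;85 0.97 -0.65 0 0;85 0.97 -0.65 0 0;85 0.97 -0.65 0 0;85 0.97 -0.65 0 0;85 0.97 -0.65 0 0;85 0.97 -0.65 0 0;85 0.97 -0.65 0 0;85 0.97 -0.65 0 0;85 0.97 -0.65 0 0;85 0.97 -0.65 0 0;85 0.97 -0.65 0 0;85 0.97 -0.65 0 0;85 0.97 -0.65 0 0", "grip_force": 20}}

```text
t: 1.77
tcp_pos: [0.4609, -0.2667, 0.2027]
tool_rot: [0.994, 0.114, -0.0, -0.0]
force: [-0.2, -0.9, -0.1]
finger_gap: 0.992
gripper_force: 0.0
```

>>> {"method": "send_rows", "body": {"commands": "85 0.9 -0.6 0 0;85 0.9 -0.6 0 0;85 0 0 0 -1;85 0 0 0 -1;85 0 0 0 -1;85 0 0 0 -1;85 0 0 0 -1;85 0 0 0 -1;85 0 0 0 -1;85 0 0 0 -1;85 0 0 0 -1;85 0 0 0 -1;85 0 0 0 -1;85 0 0 0 -1;85 0 0 0 -1;85 0 0 0 -1;85 0 0 0 -1;85 0 0 0 -1;85 0 0 0 -1;85 0 0 0 -1"}}

```text
t: 3.43
tcp_pos: [0.4898, -0.2361, 0.2026]
tool_rot: [0.736, 0.677, -0.0, -0.001]
force: [0.6, -0.4, 0.1]
finger_gap: 0.995
gripper_force: 0.0
```

>>> {"method": "send_rows", "body": {"commands": "85 0 0 0 -1;85 0 0 0 -1;85 0 0 0 -1;85 0 0 0 -0.65;85 0 0 0 0;85 0 0 0 0"}}

```text
t: 3.93
tcp_pos: [0.4899, -0.2362, 0.2027]
tool_rot: [0.646, 0.764, -0.0, -0.0]
force: [-0.1, 0.1, 0.3]
finger_gap: 0.998
gripper_force: 0.0
```

```bash
python3 - <<'E'
from h import *
np.set_printoptions(precision=4,suppress=True)
w=snap('wrist','w1');t=snap('top','t1');s=snap('scene','s1')
r=readout.sense();M=R.from_quat(r['tool_rot']).as_matrix()
print(r['t'],r['tcp_pos'],M,r['q'],r['force'],w['eye'])
for p in [(.4915,-.2345,.112),(.475,-.137,.024),(.513,.078,.122)]: print(proj(w,p))
# photometer right top edge
m=(t['pixels'].min(2)>190)
P=[]
for v in range(185,310,5):
    u=np.where(m[v,120:215])[0]
    if len(u): P.append(ray(t,(120+u.max()+.5,v),.122)[:2])
P=np.array(P); c=np.polyfit(P[:,0],P[:,1],1); print('edge y=',c, np.abs(np.polyval(c,P[:,0])-P[:,1]).max(), np.polyval(c,.513), np.degrees(np.arctan(c[0])))
E
```

```text
4.0833 [ 0.49   -0.2363  0.2029] [[-0.1669  0.986  -0.0003]
 [ 0.986   0.1669  0.0002]
 [ 0.0003 -0.0002 -1.    ]] [-0.6549  0.419   1.6365  0.      1.0865 -0.8226] [-0.3521 -0.1041  1.0966] [ 0.4761 -0.1542  0.3752]
[280.9795 203.0371]
[280.6692  77.8233]
[ 431.2883 -380.8748]
edge y= [-0.0409  0.0976] 0.001061590485777808 0.07660950639683442 -2.3431721734274347
```

View pics/w1.png

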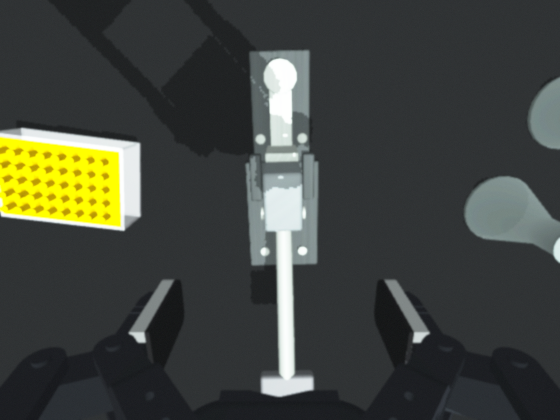

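The wrist view has the jack saddle at (281,75), the post top around (283,203) and base edges at columns 248–318. My predictions for post and saddle match to about 2 px. Dark side cheeks sit beside the post near (253,175) and (310,175), so I'll check how high they reach.

```bash
python3 - <<'E'
from h import *
s=load('s0')['pixels'][130:230,150:300,::-1]
w=load('w1')['pixels'][30:280,200:360,::-1]
a=cv2.resize(s,(600,400),interpolation=cv2.INTER_CUBIC); b=cv2.resize(w,(200,312))
o=np.zeros((400,800,3),np.uint8);o[:,:600]=a;o[:312,600:]=b
cv2.imwrite('pics/c1.png',np.clip(o*1.8,0,255).astype(np.uint8))
E
```

```text
(no output)
```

View pics/c1.png

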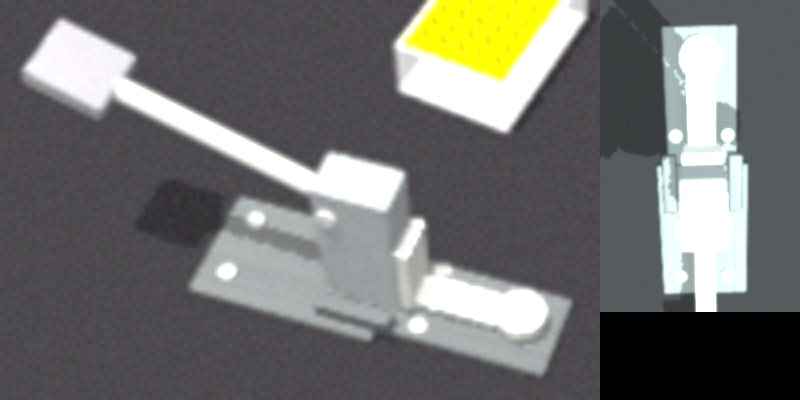

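Only low ribs on the base, so nothing in the way of the fingers. Descending to the post and gripping at 20 N.

>>> {"method": "send_rows", "body": {"commands": "85 0.08 0.05 0.8 0;85 0 0 0.8 0;85 0 0 0.8 0;85 0 0 0.8 0;85 0 0 0.7 0;85 0 0 0.6 0;85 0 0 0.6 0;85 0 0 0.4 0;85 0 0 0.3 0;85 0 0 0 0;40 0 0 0 0;40 0 0 0 0;40 0 0 0 0;40 0 0 0 0;40 0 0 0 0;40 0 0 0 0", "grip_force": 20}}

```text
t: 5.42
tcp_pos: [0.491, -0.2348, 0.0874]
tool_rot: [0.645, 0.764, 0.0, 0.0]
force: [-0.0, -0.4, -0.1]
finger_gap: 0.471
gripper_force: 0.0
```

>>> {"method": "send_rows", "body": {"commands": "36 0 0 0 0;33 0 0 0 0;30 0 0 0 0;28 0 0 0 0;26 0 0 0 0;26 0 0 0 0;26 0 0 0 0;26 0 0 0 0", "grip_force": 20}}

```text
t: 6.08
tcp_pos: [0.4908, -0.2347, 0.087]
tool_rot: [0.645, 0.764, 0.0, -0.0]
force: [0.7, -0.9, -0.1]
finger_gap: 0.301
gripper_force: 0.0
```

The opening fell below 32 mm with no pad force. Something is off, so I'll look.

```bash
python3 - <<'E'
from h import *
w=snap('wrist','w2')['pixels'][...,::-1]
s=snap('scene','s2')['pixels'][110:230,130:310,::-1]
o=np.zeros((420,800,3),np.uint8);o[:300,:400]=cv2.resize(w,(400,300));o[:267,400:]=cv2.resize(s,(400,267),interpolation=cv2.INTER_CUBIC)
cv2.imwrite('pics/c2.png',np.clip(o*1.6,0,255).astype(np.uint8)); r=readout.sense();print(r['finger_gap'],r['gripper_force'])
E
```

```text
0.3051489937416621 0.0
```

View pics/c2.png

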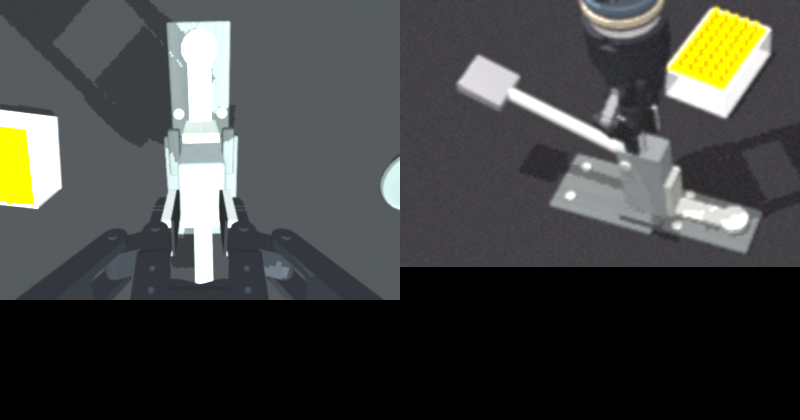

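```bash
python3 - <<'E'
from h import *
np.set_printoptions(precision=1,suppress=True)
r=readout.sense();p=r['tcp_pos'];M=R.from_quat(r['tool_rot']).as_matrix()
x=np.array([-.167,.986,0]);y=np.array([.986,.167,0]);c=np.array([.4915,-.2345,.112])
for n in('w2','s2'):
    s=load(n);print(n,'tcp',proj(s,p),'grasp',proj(s,p-[0,0,-.011]))
    for a in(25,-25):
        for b in(16,-16): print(a,b,proj(s,c+x*a/1e3+y*b/1e3))
    print('tips',proj(s,p+y*.013),proj(s,p-y*.013))
    k=(2,2.22)
E
```

```text
w2 tcp [278.6 253.5] grasp [278.5 262.6]
25 16 [314.4 228.3]
25 -16 [245.9 228.3]
-25 16 [311.  318.8]
-25 -16 [248.8 318.7]
tips [301.7 253.5] [255.4 253.5]
s2 tcp [240.  181.5] grasp [239.6 178.5]
25 16 [246.2 182.9]
25 -16 [251.6 172.8]
-25 16 [226.3 177.2]
-25 -16 [232.  167.2]
tips [237.9 185.5] [242.2 177.5]
```

```bash
python3 - <<'E'
from h import *
w=load('w2')['pixels'][190:400,190:370,::-1]
s=load('s2')['pixels'][120:220,190:280,::-1]
o=np.zeros((560,800,3),np.uint8);o[:525,:450]=cv2.resize(w,(450,525),interpolation=cv2.INTER_CUBIC);o[:389,450:]=cv2.resize(s,(350,389),interpolation=cv2.INTER_CUBIC)
cv2.imwrite('pics/c3.png',np.clip(o*1.5,0,255).astype(np.uint8))
E
```

```text
(no output)
```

View pics/c3.png

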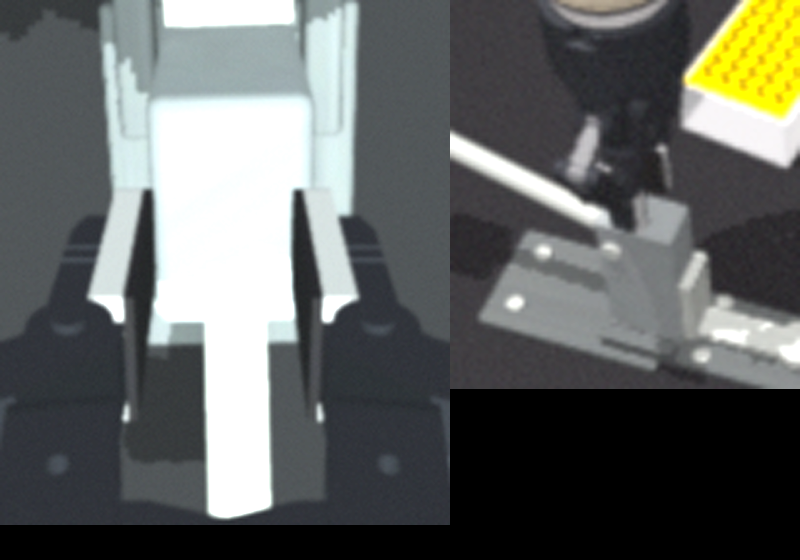

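The close-up shows the pads straddling just above the post top: in the scene view the post's near flank is uncovered. The fingers reach less far down than I assumed. I'll open, go 25 mm lower (the body still clears) and close again.

>>> {"method": "send_rows", "body": {"commands": "60 0 0 0 0;70 0 0 0 0;70 0 0 0 0;70 0 0 0 0;70 0 0 0 0;70 0 0 0.25 0;70 0 0 0.25 0;70 0 0 0.25 0;70 0 0 0.25 0;70 0 0 0.25 0;70 0 0 0 0;45 0 0 0 0;40 0 0 0 0;36 0 0 0 0;34 0 0 0 0;32 0 0 0 0;30 0 0 0 0;28 0 0 0 0;28 0 0 0 0;28 0 0 0 0", "grip_force": 20}}

```text
t: 7.85
tcp_pos: [0.4918, -0.2351, 0.0625]
tool_rot: [0.645, 0.764, 0.0, 0.001]
force: [4.5, 1.9, 2.8]
finger_gap: 0.371
gripper_force: 20.3
```

```bash
python3 - <<'E'
from h import *
w=snap('wrist','w3');s=snap('scene','s3');r=readout.sense()
print(r['finger_gap'],r['gripper_force'],r['tcp_pos'],r['force'],w['eye'],load('w2')['eye'])
E
```

```text
0.3714485761576166 20.374385118484497 [ 0.49180828 -0.23508323  0.06250679] [5.09533643 1.04101996 3.80507454] [ 0.47752589 -0.15280365  0.23481515] [ 0.47683886 -0.15257636  0.25941666]
```

Now it has the post: 31.7 mm at 20 N. Lift slightly, square it to the photometer (spin +12°), and carry it to 60 mm short of the target.

>>> {"method": "send_rows", "body": {"commands": "28 0 0 -0.05 0;28 0 0 -0.05 0;28 0 0 -0.05 0;28 0 0 -0.05 0;28 0 0 0 0;28 0 0 0 0.2;28 0 0 0 0.3;28 0 0 0 0.4;28 0 0 0 0.4;28 0 0 0 0.4;28 0 0 0 0.4;28 0 0 0 0.4;28 0 0 0 0.3;28 0 0 0 0.2;28 0 0 0 0;28 0 0 0 0"}}

```text
t: 9.28
tcp_pos: [0.4907, -0.2346, 0.066]
tool_rot: [0.721, 0.692, -0.0, -0.0]
force: [-0.0, -0.3, -7.5]
finger_gap: 0.372
gripper_force: 20.6
```

```bash
python3 - <<'E'
from h import *
r=readout.sense();print(r['finger_gap'],r['gripper_force'],r['tcp_pos'],r['force'],R.from_quat(r['tool_rot']).as_matrix()[:,0])
E
```

```text
0.3723968750686833 20.630773901939392 [ 0.49074678 -0.23464278  0.06598279] [-0.03406276 -0.33380062 -7.52075315] [4.08937227e-02 9.99163500e-01 5.92758282e-05]
```

>>> {"method": "send_rows", "body": {"commands": "28 0.2 0.02 0 0;28 0.35 0.02 0 0;28 0.5 0.02 0 0;28 0.5 0.02 0 0;28 0.5 0.03 0 0;28 0.5 0.03 0 0;28 0.5 0.03 0 0;28 0.5 0.03 0 0;28 0.5 0.03 0 0;28 0.5 0.03 0 0;28 0.5 0.03 0 0;28 0.5 0.03 0 0;28 0.5 0.03 0 0;28 0.5 0.03 0 0;28 0.5 0.02 0 0;28 0.5 0.02 0 0;28 0.5 0.02 0 0;28 0.5 0 0 0;28 0.3 0 0 0;28 0 0 0 0"}}

```text
t: 10.95
tcp_pos: [0.5063, -0.0565, 0.0659]
tool_rot: [0.721, 0.693, -0.0, -0.001]
force: [-0.7, -0.5, -7.6]
finger_gap: 0.367
gripper_force: 20.6
```

```bash
python3 - <<'E'
from h import *
r=readout.sense();print(r['finger_gap'],r['gripper_force'],r['tcp_pos'],r['force'],R.from_quat(r['tool_rot']).as_matrix()[:,0])
w=snap('wrist','w4')['pixels'][...,::-1];t=snap('top','t4')['pixels'][190:260,160:370,::-1];s=snap('scene','s4')
o=np.zeros((560,800,3),np.uint8);o[:280]=0;o[:267]=cv2.resize(t,(800,267),interpolation=cv2.INTER_CUBIC);o[270:,:387]=cv2.resize(w,(387,290));o[270:560,390:]=cv2.resize(s['pixels'][130:280,200:410,::-1],(410,290),interpolation=cv2.INTER_CUBIC)
cv2.imwrite('pics/c4.png',np.clip(o*1.4,0,255).astype(np.uint8))
E
```

```text
0.36681780329719044 20.607657730579376 [ 0.5063246  -0.05649363  0.06593989] [-0.72449674 -0.54575332 -7.63298734] [3.94748126e-02 9.99220309e-01 7.16212271e-04]
```

View pics/c4.png

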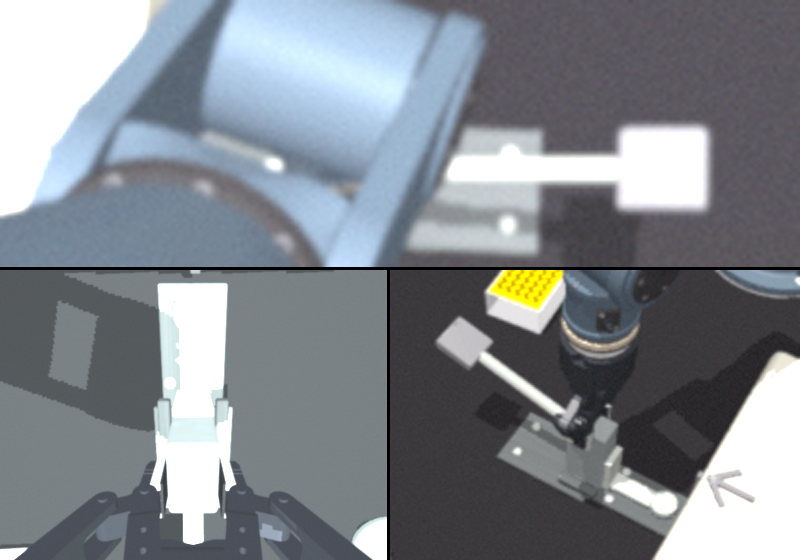

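The scene view has the saddle at ≈(340.4,250.5) and arrow tip ≈(363,238); the wrist view has the photometer edge with the rib at the top around (282,2). The jack hangs level at 7.6 N.

```bash
python3 - <<'E'
from h import *
np.set_printoptions(precision=4,suppress=True)
s=load('s4');w=load('w4');t=load('t0')
print('saddle sc',ray(s,(340.4,250.5),.0275),'arrow',ray(s,(362,238),.122), 'arrow s0 ',ray(load('s0'),(361,236),.122))
# saddle bright blob refine in scene
im=s['pixels'].astype(int); g=im.sum(2)[235:268,318:352]//3
print(g[::2,::2])
m=(w['pixels'].min(2)); print(m[:8,270:296:2])
print('rib wrist z.06', ray(w,(282,3),.08), 'base tip L/R',[ray(w,(u,v),.012) for u,v in((229,21),(329,21))])
print('expected saddle', readout.sense()['tcp_pos'][:2]+.1*np.array([.0395,.9992]), proj(s,[.5103,.0434,.0275]))
E
```

```text
saddle sc [0.5096 0.0437 0.0275] arrow [0.5138 0.0809 0.122 ] arrow s0  [0.5104 0.0773 0.122 ]
[[114 134 120  72  66  44  32  32  32  30  30  29  29  30  31  29  28]
 [142 136 103  78  72  71  67  43  33  29  28  28  29  28  29  31  29]
 [154 156 183 177 127  81  70  70  66  45  30  30  29  29  28  31  29]
 [189 187 189 187 188 173 123  77  70  70  66  42  31  30  29  32  30]
 [185 188 189 187 187 188 187 147  99  75  78  80  71  44  32  31  31]
 [119 167 185 187 189 186 187 185 155 145 151 162 174 120  76  55  45]
 [ 94  88 123 177 187 188 188 187 187 188 190 188 186 183 132  97  90]
 [ 95  98  97  92 126 180 187 186 185 185 187 189 190 187 169 100  99]
 [ 98  97  96  97  92  91 128 169 180 184 186 185 186 188 172  98 107]
 [ 98  97  97  96  96  97  92  89 140 185 183 184 185 184 155  96 154]
 [ 83  96  99  98  97  98  96  99  94 136 178 179 177 146  84 117 191]
 [ 37  56  85  96  98  97  97  97  93  90 103 108 103  90  99 168 203]
 [ 41  43  36  59  85  95  99  97  97  94  93  90  94  96 130 197 209]
 [ 42  43  42  39  40  63  87  96  98  98  96  95  96 104 178 205 215]
 [ 44  39  43  42  44  38  42  62  90  96  98  97  97 146 199 212 217]
 [ 43  42  43  41  41  43  41  41  42  69  90  97 113 188 207 216 217]
 [ 42  43  44  43  42  44  42  46  42  43  46  73 158 202 213 217 217]]
[[ 60  62  74 133 144 144 145 143 145 141  90  61  61]
 [ 60  61  73 134 144 144 144 145 144 139  85  62  62]
 [ 60  60  70 130 143 145 142 143 144 137  83  66  63]
 [ 61  61  71 127 143 143 143 142 142 136  88  78  78]
 [ 61  61  68 116 129 132 133 132 133 127  93  86  85]
 [ 61  60  63  90 105 111 112 110 110 108  89  88  88]
 [ 60  62  63  66  84  93  93  93  94  91  89  88  88]
 [ 62  60  61  61  79  88  88  88  89  87  87  88  87]]
rib wrist z.06 [0.5125 0.0626 0.08  ] base tip L/R [array([0.482 , 0.0701, 0.012 ]), array([0.5411, 0.0678, 0.012 ])]
expected saddle [0.5111 0.0414] [340.1699 250.6917]
```

```bash
python3 - <<'E'
from h import *
np.set_printoptions(precision=4,suppress=True)
w=load('w4')
for z in(.038,.045): print('rib',z,ray(w,(282.5,5),z))
print(w['pixels'].min(2)[:8,[200,230,320,350]].T, ray(w,(282,0),.038))
for n in('s0','s4'):
    s=load(n);P=[]
    g=s['pixels'].min(2).astype(int)
    for v in list(range(200,228,3))+list(range(248,285,3)):
        u=np.where(g[v,320:420]>165)[0]
        if len(u) : P.append(ray(s,(320+u.min()-.5,v),.122)[:2])
    P=np.array(P)
    for _ in range(3):
        c=np.polyfit(P[:,0],P[:,1],1);e=np.abs(np.polyval(c,P[:,0])-P[:,1]);P=P[e<max(.003,np.median(e)*2)]
    print(n,len(P),c,e.max(),np.polyval(c,.513))
t=load('t0');g=t['pixels'].min(2)
print(g[215:243,183:206:2])
E
```

```text
rib 0.038 [0.5134 0.0713 0.038 ]
rib 0.045 [0.5133 0.0697 0.045 ]
[[60 62 64 77 86 86 89 87]
 [62 61 62 64 63 67 79 86]
 [62 62 68 70 76 80 86 88]
 [60 62 61 66 77 86 89 89]] [0.5132 0.0735 0.038 ]
s0 23 [-0.0378  0.0955] 0.0008130989926432158 0.0761211653847769
s4 20 [-0.0376  0.0954] 0.00085697430415628 0.07616714394831803
[[229 230 230 230 227 216 168 109 103 101  57  43]
 [228 229 230 229 227 216 164 111 101 101  60  42]
 [221 230 231 229 228 213 162 108 104 101  52  45]
 [210 228 229 230 227 214 161 109 100 101  52  41]
 [186 221 229 230 226 212 157 108 102 101  50  44]
 [167 211 227 230 225 208 152 105 102  97  48  44]
 [156 187 222 230 225 209 149 107 103  99  46  44]
 [164 163 208 229 226 205 149 106 103  96  48  39]
 [184 154 184 225 226 205 144 104 102  95  45  41]
 [206 162 167 216 224 204 142 107 102  94  45  44]
 [214 173 155 203 221 203 138 107 101  91  47  44]
 [197 169 152 187 216 199 139 104 100  88  43  43]
 [168 159 159 180 200 197 141 100 100  85  42  42]
 [155 150 160 173 181 192 143  96  97  86  45  45]
 [165 153 155 165 179 191 138  84  89  79  44  46]
 [190 156 148 171 195 189 128  76  77  69  45  46]
 [199 157 155 194 214 185 120  76  68  62  47  43]
 [191 154 177 217 218 182 118  84  68  61  46  39]
 [167 155 200 227 219 174 117  93  79  69  49  46]
 [152 173 219 228 219 170 118  96  89  73  52  44]
 [157 200 228 228 217 163 113 101  96  75  50  41]
 [182 221 231 229 217 161 113 103  98  70  44  40]
 [210 227 230 229 217 165 110 103 101  70  40  41]
 [223 230 231 229 217 166 108 104  98  67  38  43]
 [229 230 230 229 216 164 112 103 101  62  38  44]
 [230 230 231 228 215 166 111 102 100  59  45  42]
 [229 230 230 228 214 163 109 102 100  59  45  45]
 [229 230 230 229 214 159 109 102  98  56  46  42]]
```

Edge lies at y≈0.076 in both cameras and the rib at x≈0.5134, so the pad is ≈(0.5143,0.1007). The saddle is at ≈(0.5103,0.0437), so it needs 57 mm along tool x and 1.8 mm along tool y. I'll lower it a little, slide in, then set down.

>>> {"method": "send_rows", "body": {"commands": "28 0 0.05 0.04 0;28 0 0.04 0.04 0;28 0.1 0 0 0;28 0.15 0 0 0;28 0.2 0 0 0;28 0.2 0 0 0;28 0.2 0 0 0;28 0.2 0 0 0;28 0.2 0 0 0;28 0.2 0 0 0;28 0.2 0 0 0;28 0.2 0 0 0;28 0.2 0 0 0;28 0.2 0 0 0;28 0.2 0 0 0;28 0.2 0 0 0;28 0.2 0 0 0;28 0.13 0 0 0;28 0.08 0 0 0;28 0 0 0 0"}}

```text
t: 12.77
tcp_pos: [0.5111, 0.0033, 0.0644]
tool_rot: [0.721, 0.693, -0.0, -0.0]
force: [0.6, 0.3, -6.8]
finger_gap: 0.371
gripper_force: 20.6
```

```bash
python3 - <<'E'
from h import *
r=readout.sense();print(r['finger_gap'],r['gripper_force'],r['tcp_pos'],r['force'],R.from_quat(r['tool_rot']).as_matrix()[:,0])
w=snap('wrist','w5');s=snap('scene','s5')
print([proj(s,(x,y,z)) for x,y,z in((.5143,.1007,.024),)])
o=np.zeros((420,800,3),np.uint8);o[:,:400]=cv2.resize(w['pixels'][:,80:480,::-1],(400,420));o[:,400:]=cv2.resize(s['pixels'][140:266,260:380,::-1],(400,420),interpolation=cv2.INTER_CUBIC)
cv2.imwrite('pics/c5.png',np.clip(o*1.3,0,255).astype(np.uint8))
E
```

```text
0.37065662082988876 20.618248879909515 [0.51105522 0.00330172 0.06440205] [ 0.56992261  0.26375739 -6.82674206] [4.05779975e-02 9.99176368e-01 1.08541051e-04]
[array([362.56374095, 263.96336774])]
```

View pics/c5.png

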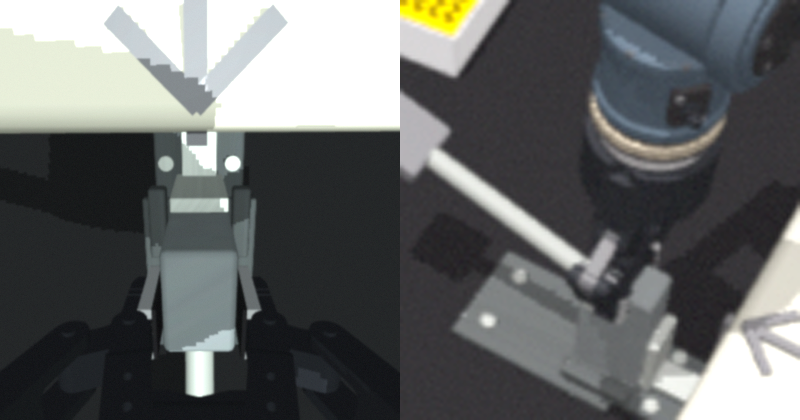

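The wrist view has the arrow tip at (280,112), the photometer edge at row ≈131, and the post's top front edge at row ≈250 (columns 242–318). All are on one axis.

```bash
python3 - <<'E'
from h import *
np.set_printoptions(precision=4,suppress=True)
w=load('w5');g=w['pixels'].min(2).astype(int)
for uv,z in (((280,112),.122),((280,131),.122),((280,131),.11),((280,140),.06),((242,250),.1135),((318,250),.1135),((243,350),.1135),((317,350),.1135)): print(uv,z,ray(w,uv,z))
print(g[100:140:2,230], g[200:360:6,280])
print('bolts', [ray(w,(80+u,v),.012) for u,v in((166,163),(233,163))])
s=load('s5');g=s['pixels'].min(2).astype(int)
E
```

```text
(280, 112) 0.122 [0.5148 0.0817 0.122 ]
(280, 131) 0.122 [0.5146 0.0757 0.122 ]
(280, 131) 0.11 [0.5146 0.0746 0.11  ]
(280, 140) 0.06 [0.5144 0.0653 0.06  ]
(242, 250) 0.1135 [0.4976 0.0291 0.1135]
(318, 250) 0.1135 [0.528  0.0279 0.1135]
(243, 350) 0.1135 [ 0.4944 -0.0198  0.1135]
(317, 350) 0.1135 [ 0.5274 -0.0212  0.1135]
[170 169 167 166 162 162 158 156 153 150 145 141 137 128 111  97  62  21
  18  18] [138 136  93  57  57  56  57  57  57  92 100  99  99  98  97  95  96  97
  95  98  97  95  94  97 149 145 208]
bolts [array([0.4911, 0.0454, 0.012 ]), array([0.5358, 0.0436, 0.012 ])]
```

Saddle ≈(0.516,0.1038) against pad ≈(0.5157,0.1007). Back 3 mm, then set down and release.

>>> {"method": "send_rows", "body": {"commands": "28 -0.08 0 0 0;28 -0.07 0 0 0;28 0 0 0 0;28 0 0 0.04 0;28 0 0 0.04 0;28 0 0 0.03 0;28 0 0 0 0;28 0 0 0 0"}}

```text
t: 13.53
tcp_pos: [0.5115, -0.0, 0.0625]
tool_rot: [0.721, 0.692, 0.0, 0.0]
force: [0.4, 2.6, -3.9]
finger_gap: 0.371
gripper_force: 21.0
```

```bash
python3 - <<'E'
from h import *
r=readout.sense();print(r['t'],r['gripper_force'],r['tcp_pos'],r['force'])
E
```

```text
13.5333 20.980769097805023 [ 5.11520326e-01 -6.61012410e-06  6.25316196e-02] [ 0.39907018  2.58649065 -3.88697279]
```

>>> {"method": "send_rows", "body": {"commands": "32 0 0 0.02 0;34 0 0 0 0;38 0 0 0 0;45 0 0 0 0;60 0 0 0 0;60 0 0 0 0;60 0 0 -0.3 0;60 0 0 -0.6 0;60 0 0 -0.9 0;60 0 0 -1 0;60 0 0 -1 0;60 0 0 -1 0;60 0 0 -1 0;60 0 0 -1 0;60 0 0 -1 0;0 0 0 0 0;0 0 0 0 0"}}

```text
t: 14.95
tcp_pos: [0.5116, -0.0002, 0.2191]
tool_rot: [0.721, 0.692, 0.001, 0.001]
force: [0.1, 0.3, -1.3]
finger_gap: 0.432
gripper_force: 0.0
```

```bash
python3 - <<'E'
from h import *
np.set_printoptions(precision=4,suppress=True)
r=readout.sense();print(r['t'],r['tcp_pos'],r['force'])
w=snap('wrist','w6');t=snap('top','t6')
o=np.zeros((420,800,3),np.uint8);o[:,:400]=cv2.resize(w['pixels'][:,80:480,::-1],(400,420));o[:,400:]=cv2.resize(t['pixels'][200:263,280:340,::-1],(400,420),interpolation=cv2.INTER_CUBIC)
cv2.imwrite('pics/c6.png',np.clip(o*1.3,0,255).astype(np.uint8))
for p in [(.5155,.1007,.024),(.5115,.0007,.112)]: print(proj(w,p),proj(t,p))
print(proj(t,(.5045,-.167,.153)))
E
```

```text
14.95 [ 0.5116 -0.0002  0.2191] [ 0.1312  0.305  -1.3405]
[277.6703  77.7452] [191.4081 233.3977]
[277.8701 197.8357] [228.2682 230.422 ]
[305.0528 231.8055]
```

View pics/c6.png

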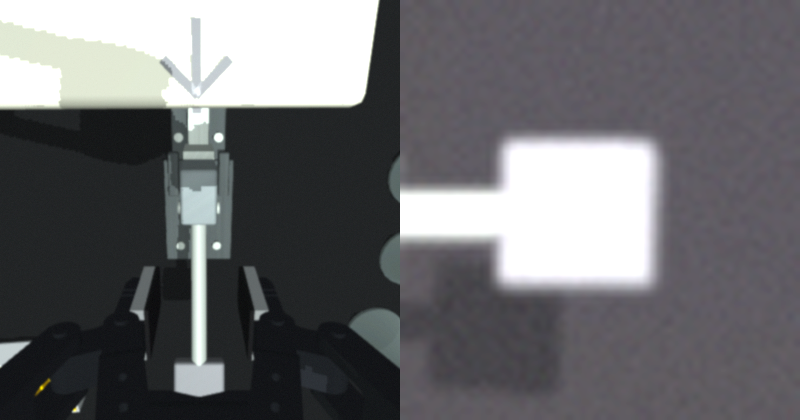

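The wrist view shows the jack axis at column ≈278, arrow tip at (277,96), edge at row ≈106 and bolts at (259,138) and (298,138): the jack is aligned. The top view has the paddle centre at ≈(306.5,231.8).

```bash
python3 - <<'E'
from h import *
np.set_printoptions(precision=4,suppress=True)
w=load('w6');t=load('t6')
print('bolts',[ray(w,(80+u,v),.008) for u,v in((179,138),(218,138),(180,246),(217,246))])
print('post front/rear',ray(w,(278.5,185),.112),ray(w,(278.5,223),.112),'tip',ray(w,(277,96),.122),'edge',ray(w,(277,106),.122))
print('paddle top',ray(t,(306.5,231.8),.153))
s=snap('scene','s6'); g=s['pixels'].min(2).astype(int)
m=((g>90)).astype(np.uint8); n,l,st,c=cv2.connectedComponentsWithStats(m)
for i in range(1,n):
    if 60<st[i,4]<3000: print(st[i],c[i])
print(proj(s,(.5045,-.167,.153)))
E
```

```text
bolts [array([0.4922, 0.0401, 0.008 ]), array([0.5355, 0.0383, 0.008 ]), array([ 0.4857, -0.0911,  0.008 ]), array([ 0.5314, -0.093 ,  0.008 ])]
post front/rear [0.5125 0.012  0.112 ] [ 0.5111 -0.0224  0.112 ] tip [0.5142 0.0833 0.122 ] edge [0.5139 0.0761 0.122 ]
paddle top [ 0.5045 -0.1701  0.153 ]
[196   0  18  12 119] [202.2773   3.8739]
[252   0  24  33 697] [263.076   14.8407]
[ 327    0   92   38 1815] [373.0303  12.697 ]
[440  18  55  33 972] [468.8529  33.4095]
[506  35  54  91 868] [533.765   84.6486]
[402  66  36   9 144] [416.6667  70.5417]
[  0  71  46  23 408] [18.4461 82.9216]
[524  76  36  56 551] [543.3267 106.2831]
[324  96  51  23 210] [345.6    111.2952]
[327 113  39  12 132] [344.9621 120.8864]
[249 114  48  49 695] [272.2115 144.8072]
[370 119  55  21 409] [394.6015 131.9389]
[  0 122  35  23 204] [ 17.5784 133.6863]
[552 122   8 106 722] [555.9529 174.1454]
[  0 144  14  25 179] [  4.2626 156.3743]
[320 154  12  20 114] [325.6579 163.7807]
[ 245  166   94   68 1270] [290.3866 202.4339]
[275 223  51  39 685] [296.9182 240.1226]
[164 252  35  45 895] [178.4246 277.4715]
[199 291  34  45 967] [212.9493 315.3299]
[ 242  316   35   44 1047] [257.6581 339.6724]
[  0 398  27  22 309] [  8.7508 412.0712]
[260.1248 178.8231]
```

```bash
python3 - <<'E'
from h import *
np.set_printoptions(precision=4,suppress=True)
for n,zb,us in (('s4',.0115,(265.6,223.6)),('s6',.008,None)):
    s=load(n); g=s['pixels'].min(2).astype(np.float32)
    if us is None: us=proj(s,pred)
    for du in [None]:
        u0,v0=map(int,map(round,us)); a=g[v0-6:v0+7,u0-6:u0+7]; a=np.clip(a-np.percentile(a,80),0,None)
        vv,uu=np.mgrid[v0-6:v0+7,u0-6:u0+7]; c=((uu*a).sum()/a.sum(),(vv*a).sum()/a.sum())
    p=ray(s,c,zb); print(n,us,c,p, a.max())
    if n=='s4': pred=p+[.005,.056,-.0035]; p4=p
print('saddle now', np.array([.5103,.0437])+(p-p4)[:2])
t=load('t6');t4=load('t4')
for s,z in((t4,.1565),(t,.153)):
    m=(s['pixels'].min(2)>130).astype(np.uint8); m[:200]=0;m[262:]=0;m[:,:300 if s is t else 320]=0;m[:,400:]=0
    m=cv2.morphologyEx(m,cv2.MORPH_OPEN,np.ones((11,11),np.uint8)); mo=cv2.moments(m,True); c=(mo['m10']/mo['m00'],mo['m01']/mo['m00']); print('paddle',c,mo['m00'],ray(s,c,z))
E
```

```text
s4 (265.6, 223.6) (np.float64(264.7280617164899), np.float64(223.27097396335583)) [ 0.5231 -0.15    0.0115] 79.0
s6 [283.7459 235.3065] (np.float64(284.3637200736648), np.float64(234.9732965009208)) [ 0.5266 -0.0932  0.008 ] 81.0
saddle now [0.5138 0.1005]
paddle (333.5203094777563, 233.55512572533848) 517.0 [ 0.5009 -0.2269  0.1565]
paddle (308.4784810126582, 231.47341772151898) 395.0 [ 0.5053 -0.1743  0.153 ]
```

Saddle ≈(0.514–0.516,0.1005) against pad ≈(0.515,0.101): good. Now go over the paddle with shut fingers and descend in small steps until contact.

>>> {"method": "send_rows", "body": {"commands": "0 -0.3 -0.02 0 0;0 -0.6 -0.02 0 0;0 -0.8 0 0 0;0 -0.8 0 0 0;0 -0.8 0 0 0;0 -0.8 0 0 0;0 -0.8 0 0 0;0 -0.8 0 0 0;0 -0.8 0 0 0;0 -0.8 0 0 0;0 -0.65 0 0 0;0 -0.4 0 0 0;0 0 0 0 0;0 0 0 0.3 0;0 0 0 0.5 0;0 0 0 0.5 0;0 0 0 0.4 0;0 0 0 0.2 0;0 0 0 0 0;0 0 0 0 0"}}

```text
t: 16.77
tcp_pos: [0.5033, -0.1665, 0.1793]
tool_rot: [0.721, 0.693, -0.0, -0.0]
force: [0.1, 0.8, 0.6]
finger_gap: 0.001
gripper_force: 0.0
```

>>> {"method": "send_rows", "body": {"commands": "0 0 0 0.2 0;0 0 0 0.2 0;0 0 0 0 0;0 0 0 0 0"}}

```text
t: 17.1
tcp_pos: [0.5032, -0.1669, 0.1717]
tool_rot: [0.721, 0.692, -0.0, -0.0]
force: [0.0, 0.6, 0.1]
finger_gap: 0.002
gripper_force: 0.0
```

>>> {"method": "send_rows", "body": {"commands": "0 0 0 0.2 0;0 0 0 0.2 0;0 0 0 0 0;0 0 0 0 0"}}

```text
t: 17.43
tcp_pos: [0.5031, -0.1668, 0.1634]
tool_rot: [0.721, 0.692, -0.0, -0.0]
force: [-0.2, 0.6, 0.1]
finger_gap: 0.002
gripper_force: 0.0
```

>>> {"method": "send_rows", "body": {"commands": "0 0 0 0.1 0;0 0 0 0.1 0;0 0 0 0.1 0;0 0 0 0 0;0 0 0 0 0"}}

```text
t: 17.85
tcp_pos: [0.5033, -0.1669, 0.1577]
tool_rot: [0.721, 0.692, -0.0, -0.0]
force: [0.1, 0.4, 0.5]
finger_gap: 0.004
gripper_force: 0.0
```

>>> {"method": "send_rows", "body": {"commands": "0 -0.03 0 0.2 0;0 -0.03 0 0.2 0;0 -0.03 0 0.2 0;0 0 0 0 0;0 0 0 0 0"}}

```text
t: 18.27
tcp_pos: [0.503, -0.1686, 0.1454]
tool_rot: [0.721, 0.692, -0.0, -0.001]
force: [0.2, -0.3, -0.3]
finger_gap: -0.001
gripper_force: 0.0
```

```bash
python3 - <<'E'
from h import *
r=readout.sense();print(r['t'],r['tcp_pos'],r['force'])
a=snap('top','t7');snap('scene','s7')
b=load('t6')
d=np.abs(a['pixels'].astype(int)-b['pixels']).max(2)[200:263,290:345]; print(d.shape,(d>40).sum())
E
```

```text
18.2667 [ 0.50301766 -0.16859544  0.14535194] [ 0.24933975 -0.27044021 -0.28916397]
(63, 55) 1408
```

No contact yet, which matches the shorter fingers seen earlier. Continue down gently.

>>> {"method": "send_rows", "body": {"commands": "0 0 0 0.1 0;0 0 0 0.1 0;0 0 0 0.1 0;0 0 0 0 0;0 0 0 0 0"}}

```text
t: 18.78
tcp_pos: [0.5032, -0.1686, 0.1396]
tool_rot: [0.721, 0.692, -0.0, -0.0]
force: [0.5, 0.3, -0.4]
finger_gap: -0.003
gripper_force: 0.0
```

>>> {"method": "send_rows", "body": {"commands": "0 0 0 0.1 0;0 0 0 0.1 0;0 0 0 0.1 0;0 0 0 0 0;0 0 0 0 0"}}

```text
t: 19.2
tcp_pos: [0.5032, -0.1686, 0.1336]
tool_rot: [0.721, 0.692, -0.0, -0.0]
force: [0.6, 0.5, 0.0]
finger_gap: -0.001
gripper_force: 0.0
```

>>> {"method": "send_rows", "body": {"commands": "0 0 0 0.1 0;0 0 0 0.1 0;0 0 0 0.1 0;0 0 0 0 0;0 0 0 0 0"}}

```text
t: 19.62
tcp_pos: [0.5034, -0.1688, 0.1279]
tool_rot: [0.721, 0.692, 0.0, 0.0]
force: [-0.5, -1.0, 1.7]
finger_gap: -0.0
gripper_force: 0.9
```

Contact at TCP z≈0.128. So the tips stand ≈24 mm behind the TCP. Press down along the handle's arc.

>>> {"method": "send_rows", "body": {"commands": "0 -0.06 0 0.2 0;0 -0.06 0 0.2 0;0 -0.06 0 0.2 0;0 -0.06 0 0.2 0;0 -0.06 0 0.2 0;0 -0.05 0 0.2 0;0 0 0 0 0"}}

```text
t: 20.2
tcp_pos: [0.503, -0.1759, 0.1029]
tool_rot: [0.722, 0.692, 0.0, -0.0]
force: [0.8, -0.1, 2.4]
finger_gap: 0.0
gripper_force: 1.1
```

```bash
python3 - <<'E'
from h import *
r=readout.sense();print(r['t'],r['tcp_pos'],r['force'],r['gripper_force'])
a=snap('scene','s8');b=load('s7')
d=(np.abs(a['pixels'].astype(int)-b['pixels']).max(2)>40).astype(np.uint8)
n,l,st,c=cv2.connectedComponentsWithStats(cv2.morphologyEx(d,cv2.MORPH_OPEN,np.ones((2,2),np.uint8)))
print([list(st[i]) for i in range(1,n) if st[i,4]>25])
E
```

```text
20.2 [ 0.50298394 -0.17590128  0.10293613] [ 0.79563867 -0.08806452  2.43926724] 1.0715536773204803
[[np.int32(214), np.int32(0), np.int32(27), np.int32(32), np.int32(386)], [np.int32(242), np.int32(0), np.int32(8), np.int32(6), np.int32(39)], [np.int32(228), np.int32(0), np.int32(66), np.int32(40), np.int32(940)], [np.int32(270), np.int32(0), np.int32(37), np.int32(39), np.int32(329)], [np.int32(449), np.int32(13), np.int32(9), np.int32(6), np.int32(26)], [np.int32(329), np.int32(18), np.int32(12), np.int32(11), np.int32(73)], [np.int32(449), np.int32(21), np.int32(9), np.int32(41), np.int32(249)], [np.int32(212), np.int32(36), np.int32(8), np.int32(9), np.int32(45)], [np.int32(239), np.int32(43), np.int32(33), np.int32(35), np.int32(375)], [np.int32(219), np.int32(44), np.int32(20), np.int32(25), np.int32(259)], [np.int32(212), np.int32(49), np.int32(7), np.int32(6), np.int32(28)], [np.int32(251), np.int32(65), np.int32(29), np.int32(12), np.int32(115)], [np.int32(229), np.int32(85), np.int32(5), np.int32(10), np.int32(37)], [np.int32(234), np.int32(97), np.int32(42), np.int32(24), np.int32(302)], [np.int32(233), np.int32(114), np.int32(48), np.int32(25), np.int32(487)], [np.int32(267), np.int32(140), np.int32(11), np.int32(21), np.int32(87)], [np.int32(239), np.int32(145), np.int32(8), np.int32(18), np.int32(73)], [np.int32(238), np.int32(163), np.int32(8), np.int32(13), np.int32(57)], [np.int32(261), np.int32(165), np.int32(5), np.int32(7), np.int32(26)], [np.int32(246), np.int32(172), np.int32(14), np.int32(14), np.int32(119)], [np.int32(264), np.int32(173), np.int32(11), np.int32(10), np.int32(60)], [np.int32(402), np.int32(174), np.int32(25), np.int32(14), np.int32(135)], [np.int32(244), np.int32(183), np.int32(20), np.int32(15), np.int32(105)], [np.int32(270), np.int32(186), np.int32(44), np.int32(32), np.int32(196)], [np.int32(266), np.int32(190), np.int32(41), np.int32(31), np.int32(193)]]
```

2.4 N matches the empty-handle figure. Continuing down to the load and the stop.

>>> {"method": "send_rows", "body": {"commands": "0 -0.04 0 0.2 0;0 -0.04 0 0.2 0;0 -0.03 0 0.2 0;0 -0.03 0 0.2 0;0 -0.02 0 0.2 0;0 -0.01 0 0.2 0;0 0 0 0.2 0;0 0 0 0.2 0;0 0 0 0 0"}}

```text
t: 21.0
tcp_pos: [0.503, -0.1804, 0.0717]
tool_rot: [0.721, 0.693, -0.001, 0.001]
force: [-2.7, -4.6, 8.3]
finger_gap: -0.0
gripper_force: 3.7
```

>>> {"method": "send_rows", "body": {"commands": "0 0.01 0 0.2 0;0 0.01 0 0.2 0;0 0.02 0 0.2 0;0 0.02 0 0.2 0;0 0.03 0 0.2 0;0 0.04 0 0.2 0;0 0.05 0 0.2 0;0 0.05 0 0.2 0;0 0 0 0 0;0 0 0 0 0"}}

```text
t: 21.83
tcp_pos: [0.5041, -0.1768, 0.0403]
tool_rot: [0.721, 0.693, -0.0, 0.002]
force: [-2.7, -5.4, 7.5]
finger_gap: -0.003
gripper_force: 4.3
```

>>> {"method": "send_rows", "body": {"commands": "0 -0.05 -0.03 0.15 0;0 -0.02 0 0.15 0;0 0 0 0.15 0;0 0 0 0.15 0;0 0.02 0 0.15 0;0 0.02 0 0.15 0;0 0 0 0 0"}}

```text
t: 22.42
tcp_pos: [0.5037, -0.1744, 0.0222]
tool_rot: [0.722, 0.692, 0.001, 0.001]
force: [2.3, 1.8, 10.0]
finger_gap: 0.0
gripper_force: 4.2
```

>>> {"method": "send_rows", "body": {"commands": "0 0.02 0 0.1 0;0 0.02 0 0.1 0;0 0 0 0 0;0 0 0 0 0"}}

```text
t: 22.75
tcp_pos: [0.5037, -0.1737, 0.0185]
tool_rot: [0.722, 0.692, 0.001, 0.001]
force: [1.8, 2.4, 10.4]
finger_gap: -0.006
gripper_force: 4.2
```

>>> {"method": "send_rows", "body": {"commands": "0 0 0 0.08 0;0 0 0 0.08 0;0 0 0 0 0;0 0 0 0 0"}}

```text
t: 23.08
tcp_pos: [0.5035, -0.1737, 0.0153]
tool_rot: [0.722, 0.692, 0.001, 0.001]
force: [1.5, 1.4, 8.7]
finger_gap: -0.001
gripper_force: 4.2
```

>>> {"method": "send_rows", "body": {"commands": "0 0 0 0.06 0;0 0 0 0.06 0;0 0 0 0 0;0 0 0 0 0"}}

```text
t: 23.42
tcp_pos: [0.5034, -0.1736, 0.0132]
tool_rot: [0.722, 0.692, 0.001, 0.001]
force: [0.8, 1.7, 10.9]
finger_gap: 0.004
gripper_force: 5.0
```

```bash
python3 - <<'E'
from h import *
r=readout.sense();print(r['t'],r['tcp_pos'],r['force'],r['gripper_force'])
for n,f in (('scene','s9'),('top','t9')):
    s=snap(n,f)
s=load('s9');g=s['pixels'].min(2).astype(int);P=[]
for v in list(range(200,228,3))+list(range(248,285,3)):
    u=np.where(g[v,320:420]>165)[0]
    if len(u): P.append(ray(s,(320+u.min()-.5,v),.122)[:2])
P=np.array(P)
for _ in range(3):
    c=np.polyfit(P[:,0],P[:,1],1);e=np.abs(np.polyval(c,P[:,0])-P[:,1]);P=P[e<max(.003,np.median(e)*2)]
print(c,np.polyval(c,.513),'was .0762 (apparent; rise shifts it)')
E
```

```text
23.4167 [ 0.50343114 -0.17364011  0.01316851] [ 0.76404939  1.65616506 10.91370134] 5.02685509622097
[-0.04185031  0.10219908] 0.0807298672987157 was .0762 (apparent; rise shifts it)
```

>>> {"method": "send_rows", "body": {"commands": "0 0 0 0.08 0;0 0 0 0.08 0;0 0 0 0 0;0 0 0 0 0"}}

```text
t: 23.85
tcp_pos: [0.5036, -0.1734, 0.0119]
tool_rot: [0.722, 0.692, 0.001, 0.001]
force: [-1.8, 5.1, 27.0]
finger_gap: -0.006
gripper_force: 11.9
```

>>> {"method": "send_rows", "body": {"commands": "0 0 0 0.08 0;0 0 0 0.08 0;0 0 0 0 0;0 0 0 0 0"}}

```text
t: 24.18
tcp_pos: [0.5037, -0.1732, 0.0107]
tool_rot: [0.722, 0.692, 0.001, 0.001]
force: [-3.5, 6.1, 42.2]
finger_gap: -0.0
gripper_force: 18.8
```

Stop reached at TCP z≈0.012, and that second step pressed harder than wanted. Backing off now and letting the handle come fully up.

>>> {"method": "send_rows", "body": {"commands": "0 0 0 -0.2 0;0 -0.05 0 -0.3 0;0 -0.05 0 -0.3 0;0 -0.05 0 -0.3 0;0 -0.05 0 -0.3 0;0 -0.05 0 -0.3 0;0 -0.05 0 -0.3 0;0 -0.05 0 -0.3 0;0 -0.03 0 -0.3 0;0 0 0 -0.3 0;0 0 0 -0.3 0;0 0.02 0 -0.3 0;0 0.02 0 -0.3 0;0 0.04 0 -0.3 0;0 0.06 0 -0.3 0;0 0.06 0 -0.3 0;0 0.08 0 -0.3 0;0 0.08 0 -0.3 0;0 0.08 0 -0.3 0;0 0.08 0 -0.3 0"}}

```text
t: 25.85
tcp_pos: [0.502, -0.1709, 0.124]
tool_rot: [0.721, 0.692, -0.0, -0.001]
force: [-0.0, 0.6, 0.6]
finger_gap: 0.001
gripper_force: 0.8
```

>>> {"method": "send_rows", "body": {"commands": "0 0.05 0 -0.3 0;0 0.05 0 -0.3 0;0 0 0 -0.3 0;0 0 0 -0.3 0;0 0 0 -0.3 0;0 0 0 -0.3 0;0 0 0 -0.3 0;0 0 0 0 0;0 0 0 0 0;0 0 0 0 0;0 0 0 0 0;0 0 0 0 0"}}

```text
t: 26.85
tcp_pos: [0.5024, -0.1693, 0.1654]
tool_rot: [0.721, 0.692, -0.0, -0.0]
force: [0.2, 0.6, -0.2]
finger_gap: 0.001
gripper_force: 0.0
```

```bash
python3 - <<'E'
from h import *
np.set_printoptions(precision=4,suppress=True)
r=readout.sense();print(r['t'],r['tcp_pos'],r['force'],R.from_quat(r['tool_rot']).as_matrix()[:,0])
s=snap('scene','s10');t=snap('top','t10')
for n in('s6','s9','s10'):
    q=load(n);g=q['pixels'].min(2).astype(np.float32);P=[]
    for v in list(range(200,228,3))+list(range(248,285,3)):
        u=np.where(g[v,320:420]>165)[0]
        if len(u): P.append(ray(q,(320+u.min()-.5,v),.122)[:2])
    P=np.array(P)
    for _ in range(3):
        c=np.polyfit(P[:,0],P[:,1],1);e=np.abs(np.polyval(c,P[:,0])-P[:,1]);P=P[e<max(.003,np.median(e)*2)]
    for u0,v0 in((284,235),):
        a=g[v0-6:v0+7,u0-6:u0+7]; a=np.clip(a-np.percentile(a,80),0,None);vv,uu=np.mgrid[v0-6:v0+7,u0-6:u0+7]
        b=((uu*a).sum()/a.sum(),(vv*a).sum()/a.sum())
    # far corner photometer tracks: white centroid
    print(n,c,np.polyval(c,.513),'bolt',ray(q,b,.008))
a=load('t6')['pixels'][205:256,302:345];b=t['pixels']
res=cv2.matchTemplate(b[195:270,292:360],a,cv2.TM_CCOEFF_NORMED);print(cv2.minMaxLoc(res),'zero shift at (10,10)')
E
```

```text
26.85 [ 0.5024 -0.1693  0.1654] [ 0.1894  0.5872 -0.1836] [0.041  0.9992 0.0005]
s6 [-0.2925  0.2464] 0.09630210018580404 bolt [ 0.5266 -0.0932  0.008 ]
s9 [-0.0419  0.1022] 0.0807298672987157 bolt [ 0.5266 -0.0932  0.008 ]
s10 [-0.039   0.0961] 0.07607047668751757 bolt [ 0.5266 -0.0932  0.008 ]
(-0.5071630477905273, 0.0505378432571888, (23, 24), (0, 24)) zero shift at (10,10)
```

The jack hasn't shifted (bolt identical) and the photometer is back on its feet at the same edge line. Second press.

>>> {"method": "send_rows", "body": {"commands": "0 0 0 0.4 0;0 0 0 0.4 0;0 0 0 0.4 0;0 0 0 0.4 0;0 0 0 0.25 0;0 -0.06 0 0.2 0;0 -0.06 0 0.2 0;0 -0.06 0 0.2 0;0 -0.06 0 0.2 0;0 -0.06 0 0.2 0;0 -0.05 0 0.2 0;0 -0.05 0 0.2 0;0 -0.04 0 0.2 0;0 -0.04 0 0.2 0;0 -0.03 0 0.2 0;0 -0.03 0 0.2 0;0 -0.02 0 0.2 0;0 -0.02 0 0.2 0;0 0 0 0.2 0;0 0 0 0 0"}}

```text
t: 28.62
tcp_pos: [0.5022, -0.1815, 0.0727]
tool_rot: [0.721, 0.693, -0.0, 0.0]
force: [-2.7, 0.9, 7.5]
finger_gap: 0.003
gripper_force: 3.6
```

>>> {"method": "send_rows", "body": {"commands": "0 0 0 0.2 0;0 0 0 0.2 0;0 0 0 0.2 0;0 0.02 0 0.2 0;0 0.02 0 0.2 0;0 0.02 0 0.2 0;0 0.02 0 0.2 0;0 0.03 0 0.2 0;0 0 0 0 0"}}

```text
t: 29.37
tcp_pos: [0.5024, -0.1805, 0.0409]
tool_rot: [0.721, 0.693, -0.001, 0.001]
force: [-4.1, -2.8, 7.3]
finger_gap: -0.001
gripper_force: 4.1
```

>>> {"method": "send_rows", "body": {"commands": "0 0 -0.03 0.15 0;0 0.02 -0.03 0.15 0;0 0.02 0 0.15 0;0 0.02 0 0.15 0;0 0.03 0 0.15 0;0 0.03 0 0.15 0;0 0.03 0 0.1 0;0 0 0 0.1 0;0 0 0 0.1 0;0 0 0 0 0;0 0 0 0 0"}}

```text
t: 30.28
tcp_pos: [0.5025, -0.1761, 0.0176]
tool_rot: [0.722, 0.692, 0.001, 0.001]
force: [-1.1, 1.6, 10.2]
finger_gap: -0.001
gripper_force: 4.2
```

>>> {"method": "send_rows", "body": {"commands": "0 0 0 0.08 0;0 0 0 0.08 0;0 0 0 0.05 0;0 0 0 0 0;0 0 0 0 0"}}

```text
t: 30.7
tcp_pos: [0.5025, -0.176, 0.0135]
tool_rot: [0.722, 0.692, 0.001, 0.001]
force: [0.6, 1.5, 9.9]
finger_gap: -0.002
gripper_force: 4.2
```

>>> {"method": "send_rows", "body": {"commands": "0 0 0 0.03 0;0 0 0 0.02 0;0 0 0 0 0;0 0 0 0 0"}}

```text
t: 31.03
tcp_pos: [0.5025, -0.1761, 0.0125]
tool_rot: [0.722, 0.692, 0.001, 0.001]
force: [-0.1, 2.5, 10.5]
finger_gap: 0.001
gripper_force: 4.2
```

>>> {"method": "send_rows", "body": {"commands": "0 0 0 0.03 0;0 0 0 0 0;0 0 0 0 0"}}

```text
t: 31.28
tcp_pos: [0.5026, -0.176, 0.0123]
tool_rot: [0.722, 0.692, 0.001, 0.001]
force: [-0.7, 2.3, 12.3]
finger_gap: -0.0
gripper_force: 5.4
```

>>> {"method": "send_rows", "body": {"commands": "0 0 0 0.02 0;0 0 0 0 0;0 0 0 0 0;0 0 0 0 0"}}

```text
t: 31.62
tcp_pos: [0.5026, -0.176, 0.0121]
tool_rot: [0.722, 0.692, 0.001, 0.001]
force: [-0.6, 2.9, 13.6]
finger_gap: -0.001
gripper_force: 6.2
```

```bash
python3 - <<'E'
from h import *
np.set_printoptions(precision=4,suppress=True)
r=readout.sense();print(r['t'],r['tcp_pos'],r['force'],r['gripper_force'])
q=snap('scene','s11');g=q['pixels'].min(2).astype(np.float32);P=[]
for v in list(range(200,228,3))+list(range(248,285,3)):
    u=np.where(g[v,320:420]>165)[0]
    if len(u): P.append(ray(q,(320+u.min()-.5,v),.122)[:2])
P=np.array(P)
for _ in range(3):
    c=np.polyfit(P[:,0],P[:,1],1);e=np.abs(np.polyval(c,P[:,0])-P[:,1]);P=P[e<max(.003,np.median(e)*2)]
a=g[229:242,278:291]; a=np.clip(a-np.percentile(a,80),0,None);vv,uu=np.mgrid[229:242,278:291]
print(c,np.polyval(c,.513),ray(q,((uu*a).sum()/a.sum(),(vv*a).sum()/a.sum()),.008))
E
```

```text
31.6167 [ 0.5026 -0.176   0.0121] [-0.5517  2.9387 13.579 ] 6.164659671485424
[-0.0432  0.1027] 0.08054036358962666 [ 0.5267 -0.093   0.008 ]
```

The handle is on its stop at 13.6 N, the edge is lifted as in the first stroke (apparent 0.0805 against 0.0761 on its feet), and the jack hasn't moved. Handing in.

```bash
python3 -c "from station import sign_off; print(sign_off())"
```

```text
the job is handed in; nothing more can be done
None
```

I handed the job in with the jack standing under the lift point, pumped twice and the handle held on its stop at about 14 N with the photometer's edge lifted; but at the bottom of the first stroke I briefly pressed the handle with about 42 N, over the 20 N limit.

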